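# Push the label plate out over the end of the ledge

### The job

With the fingertips, push the flat white label plate along the ledge until about 3 cm of it sticks out past the ledge end beside the blue bin, so that its edge shows and can be taken hold of later. Leave it lying flat on the ledge, square, with its long side up against the dark raised lip on the side away from the robot. Only push the plate, do not pick it up, and leave the bins, bottle, jar, carton and pill cup where they stand.

Things in the scene. Friction and masses are not known exactly. Their poses are not given: they have to be found in the camera images.
- plate: Loose blank label plate, white plastic with a thin yellow frame on top; 100 mm (its x) by 140 mm (its y) by 6 mm thick, 0.1 to 0.17 kg. Origin at the centre of its underside. It starts flat on the ledge, near the middle of its length, 14 to 24 mm short of the lip and turned up to 0.15 rad, its x roughly along the ledge's. Too wide to pinch; a push of 1 or 2 N slides it.
- ledge: Fixed taupe riser shelf, 180 mm deep (its x) by 300 mm long (its y), flat top 50 mm above the table. Origin at the centre of its footprint on the table; x points away from the robot (turned up to 0.25 rad). A lip runs along its whole far (+x) side. Near side and both ends (y = +150 and -150 mm) are open; nothing stands under an overhanging plate.
- lip (a point): Middle of the inner face of the ledge's dark lip, at the ledge's top face: 84 mm along the ledge's x from its origin. The lip is 6 mm thick and stands 14 mm above the top; a plate against it has its origin at x = +34 mm in the ledge's frame.
- bin_blue: Loose blue open stock bin, 130 x 100 x 65 mm high, holding small packs, on the table about 0.12 m beyond one end of the ledge (either the +y or the -y end, it varies); it marks the end over which the plate is to stick out. Origin at the centre of its underside. To be left alone.
- bin_grey: Loose grey bin of the same size and form, beyond the other end of the ledge. To be left alone.
- bottle: Amber bottle, 52 mm across, 110 mm high, standing behind the ledge (beyond its lip). Origin at the centre of its underside. To be left alone.
- jar: White jar with a green cap, 60 mm across, 75 mm high, standing behind the ledge. Origin at the centre of its underside. To be left alone.
- carton: White carton with a green stripe, 45 x 90 x 60 mm high, standing behind the ledge. Origin at the centre of its underside. To be left alone.
- pill_cup: Small orange cup, 40 mm across, 32 mm high, on the table close to the robot's side of the ledge. Origin at the centre of its underside. To be left alone.
There are look-alikes about, which are no part of the job. There is more than one size of the plate; the one meant has the size given above.

How it is judged:
At the end, for the whole second after the job is handed in: The plate lies at rest and flat on the ledge (tilt under 0.05 rad), sticking out 18 to 42 mm past the end on the blue bin's side, its long side within 7 mm of the lip and parallel to it within 0.08 rad; the bystanders are within 20 mm of where they stood (((y of bin_blue in the frame of ledge above 0 m and y of plate in the frame of ledge between 0.098 and 0.122 m) or (y of bin_blue in the frame of ledge below 0 m and y of plate in the frame of ledge between -0.122 and -0.098 m)) and x of plate in the frame of ledge above 0.027 m and angle between the y axis of plate and the y axis of ledge, either way round below 0.08 rad and angle between plate's own z axis and vertical below 0.05 rad and z of plate in the frame of ledge between 0.046 and 0.054 m and linear speed of plate below 0.01 m/s and distance of each of bin_blue, bin_grey, bottle, jar, carton, pill_cup from where it was at the start of the episode below 0.02 m); the robot touches nothing.
It fails at once if the plate is lifted off the ledge or tipped (z of plate in the frame of ledge above 0.062 m or angle between plate's own z axis and vertical above 0.2 rad).
It fails at once if the plate falls off the ledge (z of plate in the frame of ledge below 0.035 m).
It fails at once if a bin, the bottle, jar, carton or pill cup is pushed or lifted away from its place, or tipped (distance of any of bin_blue, bin_grey, bottle, jar, carton, pill_cup from where it was at the start of the episode above 0.02 m or angle between any of bin_blue, bin_grey, bottle, jar, carton, pill_cup's own z axis and vertical above 0.3 rad).
It also fails if it takes over 61 s, if anything falls off the work surface, if the arm or the gripper's body presses on something with over 40 N, if the wrist force passes 120 N, or if a joint passes its speed limit or range.

### The arm

A 6-joint arm with a two-finger parallel gripper is mounted at the origin on the work surface. World frame = base frame: x ahead of the robot, y to its left, z up, the work surface at z = 0. Lengths are in m, angles in rad, forces in N, time in s.
With the tool pointing down it reaches from about 0.375 to 0.9 m from the base axis. Payload 3.1 kg.
Tool frame: the origin (TCP) lies on the centre line of the jaws, within the pads' length; the fingertips stand 25 mm ahead of it and the grasp point (between the pads) lies 6 mm ahead of it; x points along the fingers, y is the direction in which the jaws open and shut, and the axes are right-handed (so a half turn about x gives the same grasp; the last joint's range is limited). The gripper opens to 87 mm and grips with 3 to 60 N. Pads are 19 mm wide; open, the fingers measure 117 mm over their backs; the gripper's body (75 mm by 190 mm) begins 51 mm behind the grasp point.
Start: joints at [-1.472, 0.527, 1.433, -0, 1.181, -0.178], TCP at [0.171, -0.601, 0.248] pointing down, gripper open.
Joint ranges: [-3.08, 3.08], [-0.75, 2.2], [0.22, 2.44], [-1.43, 4.57], [0, 2.65], [-2.85, 2.85]. Speed limits (rad/s): [2.79, 2.79, 3.14, 3.14, 3.14, 3.14].

### API

Orientations are given as a unit quaternion [x, y, z, w].
In Python, from rig import robot gives the robot as it stands. The module is installed in compiled form; this text tells all that it offers.
- The arm moves only by the tool move_arm, never from a script. Its argument "commands" is a list of rows, each a list of 5 numbers: the gripper's target within -1 to 1 (shut at 1, half-way at 0, fully open at -1), then the shift along the tool's x, y, z in mm, then the turn about the tool's x in degrees. A call has 1 to 8 rows; each row is the pose to reach, as a shift and turn from the pose commanded when the call began, along the tool's axes at that moment; what a row does not reach only later rows make up. A row lasts 1/12 s, in which the tool goes at most 41.7 mm and 7.16 degrees, less where a joint would pass 70% of its speed; a pose out of reach is approached as far as the arm can. A call with a gripper value outside its range is refused whole. The fingers move at their own pace and stop on an object; "newtons" is the grip in N (left out, the last holds). Time passes only in rows, so rows that repeat a pose let the fingers close. It gives the time, the measured TCP pose, the force and the opening at its end, in the units of the state.
- robot.get_obs(): the state, without advancing time (a new reading comes with each control period).
- robot.camera(name): name is "scene" or "side" or "wrist"; returns a dict with "image" (400x640x3 uint8, red, green, blue), "fx", "fy", "cx", "cy" (pixels), "distortion" ([k1, k2, p1, p2, k3] as OpenCV has them; the pictures are not rectified), "xyz" and "rotation" of the camera in the world; the wrist camera has in their place "tool_from_camera" (4x4, takes a point from camera to tool coordinates, whose origin is the TCP and whose axes are the tool frame's). Camera axes: x right, y down, z forward; pixel columns grow to the right and rows downward; lengths in m; the calibration is good to about 2 mm. A picture is of the moment at which its call begins: read the wrist's pose just before it. There is no depth.
- robot.hand_in(): hands the job in, once; it reports no verdict.
Trained networks look in a picture, given as the dict that the camera call returned (one of the last four; its "shot" number tells which), for a name from the list of things; names that differ only in an ending like _2 or _b are one class to them, and where a whole thing is asked for, a point or a joint stands for the part that bears it (a point fixed in the world has none). Each returns a list of dicts, best first, with "p" (0 to 1); they miss things now and then, are a little off and sometimes report something else, mostly with a low value. They report only what shows in the picture. A call takes as long as a camera call. They do not tell look-alikes from the thing itself.
- robot.regions_of(picture, name): "pixels" (400x640 bool, what is visible of it) and "bbox" ([left, top, right, bottom] in pixels, round what is visible of it).
The state is a dict: "time": time; "q": joint angles; "joint_velocities": joint speeds; "joint_torque": joint torques, N m; "position": TCP position; "tool_rot": TCP orientation; "ft_force": force on the tool from outside, world axes, zero at the start; "moment": the same for the moment, N m; "grip_width": finger opening in m.
Only numpy, scipy, OpenCV 4.12 (cv2) and the standard library are available. Lean on these libraries where they do the work, as an engineer would, in place of code of your own. Each camera call takes 0.05 s, during which the arm holds its last target.

## Working session

There is one attempt and no reset: what is moved stays moved. The work goes in short steps, Python scripts to look and compute and a tool call to move; the robot and the scene stay as the last step left them, time stands still between calls to the robot, and variables do not carry over. Pictures are saved under pics/ and viewed, and the job is handed in when it is done.

Besides the shell and the picture viewer there is one more tool, called as name(argument=value, ...), one argument or row to a line, values as JSON. move_arm: Moves the arm, as the interface text tells. Its arguments: {"type":"object","properties":{"commands":{"type":"array","items":{"type":"array","items":{"type":"number"}}},"newtons":{"type":"number"}},"required":["commands"]}

```bash
mkdir -p pics; cat > h.py <<'E'
import numpy as np,cv2,pickle
from rig import robot
E
python3 - <<'E'
from h import *
o=robot.get_obs();print({k:np.round(v,3) for k,v in o.items()})
for n in ["scene","side"]:
    c=robot.camera(n);cv2.imwrite(f"pics/{n}0.png",c["image"][:,:,::-1])
    d={}
    for t in ["plate","ledge","bin_blue","bin_grey","bottle","jar","carton","pill_cup"]:
        r=robot.regions_of(c,t);d[t]=r
        print(n,t,[(round(x["p"],2),x["bbox"],int(x["pixels"].sum())) for x in r])
    pickle.dump((c,d),open(f"{n}0.pkl","wb"))
    print(c["fx"],c["fy"],c["cx"],c["cy"],c["distortion"],c["xyz"],c["rotation"])
E
```

```text
{'time': np.float64(0.0), 'q': array([-1.472,  0.528,  1.434, -0.   ,  1.181, -0.178]), 'joint_velocities': array([-0.   ,  0.   , -0.001,  0.001,  0.001, -0.001]), 'joint_torque': array([-1.0000e-03, -4.4004e+01, -1.7660e+01,  6.3000e-02,  5.8000e-02,
       -0.0000e+00]), 'position': array([ 0.171, -0.6  ,  0.247]), 'tool_rot': array([ 0.7  ,  0.099, -0.7  ,  0.097]), 'ft_force': array([-0.628,  0.046,  0.41 ]), 'moment': array([ 0.013, -0.023, -0.003]), 'grip_width': np.float64(0.087)}
scene plate [(0.84, [394.1, 195.1, 435.0, 217.7], 750), (0.75, [299.4, 206.0, 368.5, 251.8], 2003), (0.71, [201.6, 124.7, 275.2, 167.6], 1930)]
scene ledge [(0.83, [256.0, 181.4, 400.7, 274.2], 5382)]
scene bin_blue [(0.83, [411.5, 238.1, 481.3, 313.8], 3181)]
scene bin_grey [(0.94, [192.1, 168.4, 257.3, 227.7], 2590), (0.66, [410.2, 236.8, 478.8, 314.2], 3147)]
scene bottle [(0.55, [228.5, 219.7, 253.9, 268.9], 873)]
scene jar [(0.66, [292.2, 248.9, 320.6, 290.2], 914)]
scene carton [(0.72, [333.5, 270.0, 379.3, 316.9], 1582)]
scene pill_cup [(0.52, [331.5, 182.3, 342.1, 197.2], 127), (0.34, [195.5
[... 531 characters left out ...]
 237.0, 353.4], 4836), (0.62, [237.4, 182.0, 308.9, 241.7], 2338), (0.47, [252.5, 130.3, 277.2, 168.7], 705)]
side bin_grey [(0.82, [302.5, 116.0, 360.0, 167.3], 2089)]
side bottle [(0.89, [252.6, 127.1, 271.8, 168.7], 676), (0.53, [220.3, 172.1, 241.1, 210.9], 759), (0.17, [170.9, 199.1, 220.2, 251.0], 1379)]
side jar [(0.97, [218.2, 171.6, 243.7, 209.2], 771)]
side carton [(0.88, [174.3, 201.2, 217.6, 247.3], 1295)]
side pill_cup [(0.56, [333.6, 215.9, 352.2, 236.4], 242)]
393.54554222874367 393.54554222874367 311.756007067224 195.28677211974232 [-0.04524766  0.          0.          0.          0.        ] [0.27807596 0.58292851 0.72035566] [-0.20681724  0.90876234 -0.35486394  0.07381886]
```

View pics/scene0.png

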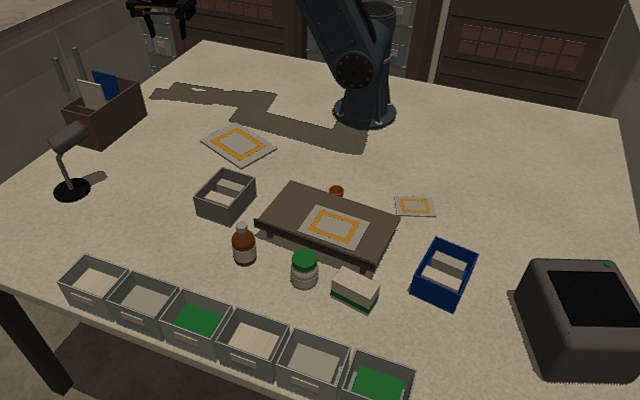

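View pics/side0.png

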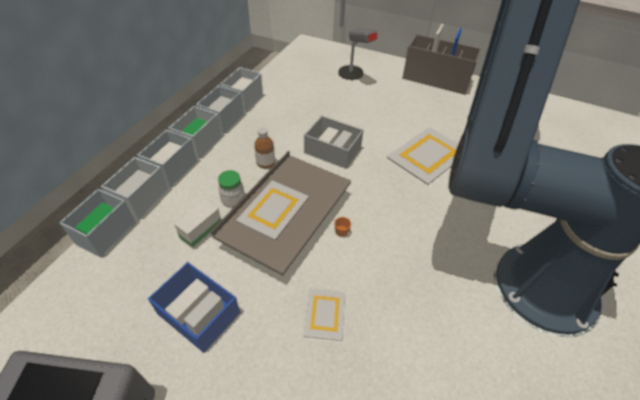

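Both pictures agree: the plate on the ledge is at scene pixel (335,227). The blue bin is at the ledge's +y end, scene (445,275). Next I'll enlarge the ledge and measure it.

```bash
cat >> h.py <<'E'
from scipy.spatial.transform import Rotation as R
def plane(c,uv,z,pose=None):
    K=np.array([[c["fx"],0,c["cx"]],[0,c["fy"],c["cy"]],[0,0,1]])
    p=cv2.undistortPoints(np.array(uv,float).reshape(-1,1,2),K,np.array(c["distortion"])).reshape(-1,2)
    Rm,t=pose if pose else (R.from_quat(c["rotation"]).as_matrix(),np.array(c["xyz"]))
    d=np.c_[p,np.ones(len(p))]@Rm.T
    return (t+d*((z-t[2])/d[:,2])[:,None])[:,:2]
def proj(c,P,pose=None):
    K=np.array([[c["fx"],0,c["cx"]],[0,c["fy"],c["cy"]],[0,0,1]])
    Rm,t=pose if pose else (R.from_quat(c["rotation"]).as_matrix(),np.array(c["xyz"]))
    q,_=cv2.projectPoints(np.array(P,float)@Rm-Rm.T@t,np.zeros(3),np.zeros(3),K,np.array(c["distortion"]))
    return q.reshape(-1,2)
def rect(c,m,z,pose=None):
    cs,_=cv2.findContours(m.astype(np.uint8),cv2.RETR_EXTERNAL,cv2.CHAIN_APPROX_NONE)
    k=max(cs,key=cv2.contourArea).reshape(-1,2)
    P=plane(c,k,z,pose)
    return cv2.minAreaRect((P*1000).astype(np.float32)),P
E
python3 - <<'E'
from h import *
for n in ["scene","side"]:
    c,d=pickle.load(open(f"{n}0.pkl","rb"))
    for x in d["plate"]:
        print(n,"plate",rect(c,x["pixels"],0.056)[0])
    for t in ["bin_blue","bin_grey","pill_cup","bottle","jar","carton"]:
        for x in d[t][:1]: print(t,plane(c,[[(x["bbox"][0]+x["bbox"][2])/2,(x["bbox"][1]+x["bbox"][3])/2]],0.03))
    b=(240,170,170,120) if n=="scene" else (200,145,160,140)
    im=c["image"][b[1]:b[1]+b[3],b[0]:b[0]+b[2],::-1]
    s=800//b[2]
    s=min(s,600//b[3])
    cv2.imwrite(f"pics/{n}0z.png",cv2.resize(im,None,fx=s,fy=s,interpolation=cv2.INTER_CUBIC));print(s)
E
```

```text
scene plate ((458.151611328125, 260.1304931640625), (70.55587768554688, 94.46339416503906), 19.03513526916504)
scene plate ((598.4043579101562, 101.72526550292969), (142.30462646484375, 107.10079956054688), 86.23912811279297)
scene plate ((392.26654052734375, -256.0828857421875), (191.6629180908203, 138.0922393798828), 68.02446746826172)
bin_blue [[0.62273514 0.36868794]]
bin_grey [[ 0.58098347 -0.19593974]]
pill_cup [[0.44373554 0.05648734]]
bottle [[ 0.70525519 -0.08368429]]
jar [[0.71829022 0.08155617]]
carton [[0.73852799 0.20134951]]
4
side plate ((386.5727844238281, 280.0496826171875), (66.00474548339844, 93.88433074951172), 18.295412063598633)
side plate ((325.71942138671875, -233.11749267578125), (190.9391632080078, 135.21774291992188), 67.77412414550781)
side plate ((592.6563720703125, 103.15131378173828), (141.5581817626953, 102.2792739868164), 85.84889221191406)
side plate ((712.6732177734375, 88.74919128417969), (57.671138763427734, 124.9058837890625), 34.53132629394531)
bin_blue [[0.62061225 0.3689475 ]]
bin_grey [[ 0.57831878 -0.19483938]]
pill_cup [[0.43903958 0.06129431]]
bottle [[ 0.73372978 -0.08951414]]
jar [[0.72248953 0.07837766]]
carton [[0.73550419 0.19981434]]
4
```

View pics/scene0z.png

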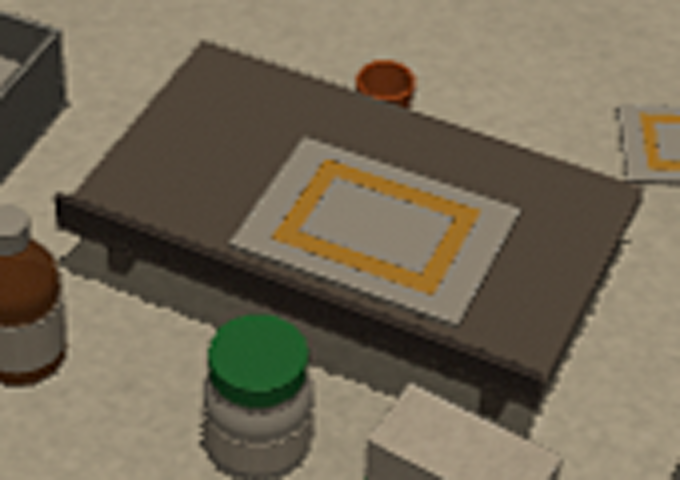

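View pics/side0z.png

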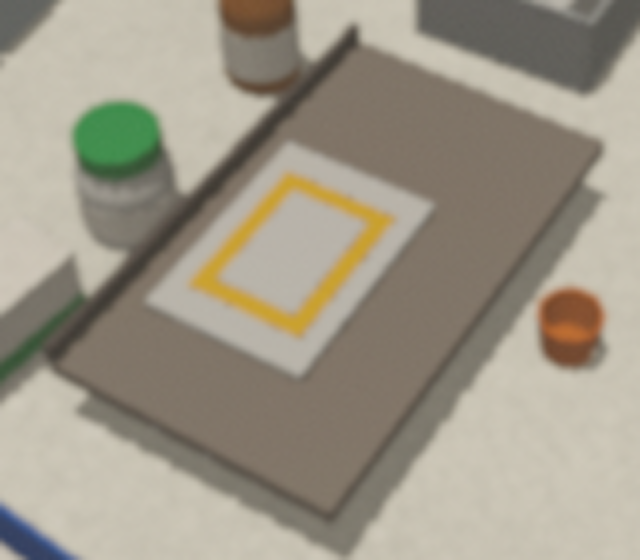

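```bash
cat >> h.py <<'E'
from scipy.optimize import least_squares
PL=np.array([[-.05,-.07,.056],[-.05,.07,.056],[.05,.07,.056],[.05,-.07,.056]])
def tr(p,P):
    P=np.array(P,float);c,s=np.cos(p[2]),np.sin(p[2])
    return np.c_[p[0]+c*P[:,0]-s*P[:,1],p[1]+s*P[:,0]+c*P[:,1],P[:,2]]
def fit(c,model,uv,p0,pose=None):
    return least_squares(lambda p:(proj(c,tr(p,model),pose)-uv).ravel(),p0)
def inframe(L,p):
    d=np.array(p[:2])-L[:2];c,s=np.cos(L[2]),np.sin(L[2])
    return np.round([c*d[0]+s*d[1],-s*d[0]+c*d[1],p[2]-L[2]],4)
E
python3 - <<'E'
from h import *
f=lambda z,o:(np.array(z,float)+.5)/4-.5+np.array(o)
for n,o,pz,lz,lm in [("scene",(240,170),[(306,137),(521,210),(457,323),(230,242)],[(203,41),(642,190)],[[-.09,-.15,.05],[-.09,.15,.05]]),
  ("side",(200,145),[(435,205),(300,378),(145,300),(291,141)],[(602,148),(332,518),(55,362),(360,40)],[[-.09,-.15,.05],[-.09,.15,.05],[.084,.15,.05],[.084,-.15,.05]])]:
    c,d=pickle.load(open(f"{n}0.pkl","rb"))
    a=fit(c,PL,f(pz,o),[.6,.1,.1]);b=fit(c,lm,f(lz,o),[.57,.1,.1])
    print(n,a.x,np.round(a.fun,1),b.x,np.round(b.fun,1),inframe(b.x,a.x))
    for t in ["bin_blue","bin_grey","pill_cup"]:
        x=d[t][0];q=plane(c,[[(x["bbox"][0]+x["bbox"][2])/2,(x["bbox"][1]+x["bbox"][3])/2]],0.03)[0];print(t,inframe(b.x,[*q,0]))
E
```

```text
scene [ 0.59545767  0.10068315 -0.08148201] [-0.1 -0.3  0.2 -0.2  0.   0.4 -0.1  0. ] [ 0.57801431  0.07824573 -0.09850754] [-0.3 -0.3  0.3  0.1] [0.0152 0.024  0.017 ]
bin_blue [0.0159 0.2934 0.0985]
bin_grey [ 0.0299 -0.2726  0.0985]
pill_cup [-0.1315 -0.0349  0.0985]
side [ 0.59239217  0.10014512 -0.08186989] [ 0.2  0.1 -0.1 -0.3  0.1  0.  -0.2  0.2] [ 0.57298634  0.07987411 -0.09106636] [ 0.9 -1.4 -0.7 -0.6 -0.4  1.2  0.4  0.4] [0.0175 0.022  0.0092]
bin_blue [0.0211 0.2922 0.0911]
bin_grey [ 0.0303 -0.2731  0.0911]
pill_cup [-0.1317 -0.0307  0.0911]
```

```bash
cat >> h.py <<'E'
def goal(xyz,yaw):
    """tool y axis heading yaw(world, mod pi); returns shift mm & turn deg from the measured pose"""
    o=robot.get_obs();Rt=R.from_quat(o["tool_rot"]).as_matrix()
    s=Rt.T@(np.array(xyz)-o["position"])*1000
    y=np.arctan2(Rt[1,1],Rt[0,1])
    # turn about tool x (down) by +a lowers the world yaw by a
    a=np.degrees(-(yaw-y));a=(a+90)%180-90
    print("pos",np.round(o["position"],4),"yaw",round(y,3),"shift",np.round(s,1),"turn",round(a,2),"t",round(float(o["time"]),2),"F",np.round(o["ft_force"],1),"q6",round(float(o["q"][5]),2))
def L2W(L,x,y): return tr(L,[[x,y,0]])[0][:2]
LG=np.array([.5755,.079,-.095])
E
python3 - <<'E'
from h import *
o=robot.get_obs();print(R.from_quat(o["tool_rot"]).as_matrix().round(3))
p=L2W(LG,.016,-.085);print(p)
goal([*p,.248],LG[2]); goal([*p,.248],LG[2]+np.pi/2)
print(robot.camera("wrist")["tool_from_camera"])
E
```

```text
[[-0.     0.274 -0.962]
 [-0.    -0.962 -0.274]
 [-1.     0.     0.   ]]
[ 0.58336499 -0.00713444]
pos [ 0.1714 -0.601   0.2476] yaw -1.293 shift [-4.000e-01 -4.581e+02 -5.590e+02] turn -68.64 t 0.9 F [-0.1  0.6  0.2] q6 -0.18
pos [ 0.1714 -0.601   0.2476] yaw -1.293 shift [-4.000e-01 -4.581e+02 -5.590e+02] turn 21.36 t 0.9 F [-0.1  0.6  0.2] q6 -0.18
[[-5.88004786e-04 -2.53102662e-01  9.67439247e-01 -1.36684962e-01]
 [ 9.99999601e-01  5.02016830e-04  7.39133077e-04 -5.00022742e-04]
 [-6.72747334e-04  9.67439295e-01  2.53102266e-01 -6.80326420e-02]
 [ 0.00000000e+00  0.00000000e+00  0.00000000e+00  1.00000000e+00]]
```

```bash
python3 - <<'E'
from h import *
c,d=pickle.load(open("scene0.pkl","rb"))
print(plane(c,[[72,190],[105,140],[145,115]],0.0),plane(c,[[240,147]],0))
E
```

```text
[[ 0.67633628 -0.60388087]
 [ 0.45816273 -0.67752132]
 [ 0.29548745 -0.65319103]] [[ 0.33545301 -0.28582451]]
```

move_arm(
  commands=[
    [0, -40, -30, -28, -4],
    [0, -40, -60, -56, -10],
    [0, -40, -85, -85, -15],
    [0, -40, -110, -115, -20],
    [0, -40, -135, -145, -25],
    [0, -40, -160, -175, -30],
    [0, -40, -185, -205, -35],
    [0, -40, -210, -235, -40],
  ],
)

```text
time: 1.62
position: [0.3406, -0.3328, 0.2879]
tool_rot: [0.624, 0.333, -0.624, 0.333]
ft_force: [-0.7, -0.2, 0.1]
grip_width: 0.0456
```

```bash
python3 - <<'E'
from h import *
p=L2W(LG,.016,-.085)
goal([*p,.248],LG[2])
E
```

```text
pos [ 0.3406 -0.3328  0.2879] yaw -0.591 shift [  39.8   20.1 -405.7] turn -28.41 t 1.62 F [-0.7 -0.2  0.1] q6 -0.42
```

move_arm(
  commands=[
    [0, 0, 2, -40, -5],
    [0, 0, 5, -80, -10],
    [0, 0, 7, -120, -15],
    [0, 0, 10, -160, -20],
    [0, 0, 12, -200, -25],
    [0, 0, 14, -240, -28.4],
    [0, 0, 16, -280, -28.4],
    [0, 0, 18, -320, -28.4],
  ],
)

```text
time: 2.28
position: [0.535, -0.0778, 0.2878]
tool_rot: [0.524, 0.474, -0.524, 0.475]
ft_force: [-0.1, -0.4, -0.3]
grip_width: 0.0441
```

```bash
python3 - <<'E'
from h import *
p=L2W(LG,.016,-.085)
goal([*p,.248],LG[2])
o=robot.get_obs();c=robot.camera("wrist");pickle.dump((o,c),open("w1.pkl","wb"))
cv2.imwrite("pics/w1.png",c["image"][:,:,::-1])
E
```

```text
pos [ 0.535  -0.0778  0.2878] yaw -0.099 shift [ 39.8  41.1 -75.1] turn -0.22 t 2.28 F [-0.1 -0.4 -0.3] q6 -0.25
```

View pics/w1.png

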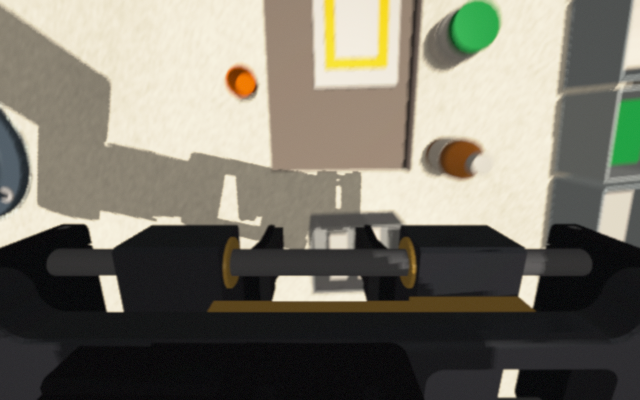

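The wrist view shows the ledge's −y end at row ~169 (columns 272–408) and the plate's trailing edge at row ~86. I'll move to the start of the push at height.

move_arm(
  commands=[
    [0, 0, 20, -37, 0],
    [0, 0, 41, -75, 0],
    [0, 0, 41, -75, 0],
    [0, 0, 41, -75, 0],
  ],
)

```text
time: 2.67
position: [0.583, -0.0073, 0.2874]
tool_rot: [0.523, 0.476, -0.523, 0.476]
ft_force: [-0.1, 0.6, -0.7]
grip_width: 0.0436
```

```bash
python3 - <<'E'
from h import *
p=L2W(LG,.016,-.085)
goal([*p,.077],LG[2])
o=robot.get_obs();c=robot.camera("wrist");pickle.dump((o,c),open("w2.pkl","wb"))
cv2.imwrite("pics/w2.png",c["image"][:,:,::-1])
E
```

```text
pos [ 0.583  -0.0073  0.2874] yaw -0.095 shift [ 2.104e+02  3.000e-01 -2.000e-01] turn -0.01 t 2.67 F [-0.1  0.6 -0.7] q6 -0.11
```

View pics/w2.png

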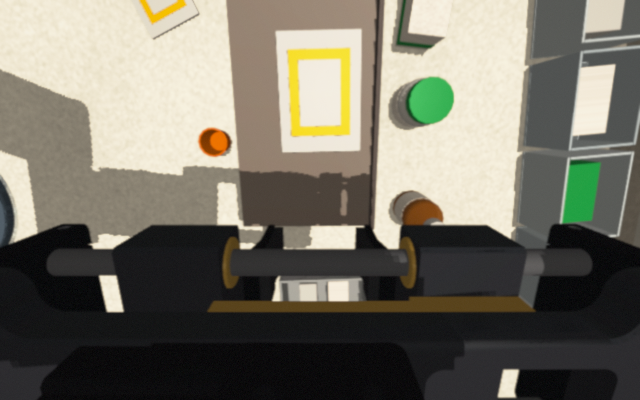

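```bash
cat >> h.py <<'E'
def wpose(o,c):
    T=np.array(c["tool_from_camera"]);Rt=R.from_quat(o["tool_rot"]).as_matrix()
    return Rt@T[:3,:3],Rt@T[:3,3]+np.array(o["position"])
E
python3 - <<'E'
from h import *
o,c=pickle.load(open("w2.pkl","rb"))
im=c["image"][0:240,210:400,::-1]
cv2.imwrite("pics/w2z.png",cv2.resize(im[:150],None,fx=4,fy=4,interpolation=cv2.INTER_CUBIC))
cv2.imwrite("pics/w2y.png",cv2.resize(im[130:],None,fx=4,fy=4,interpolation=cv2.INTER_CUBIC))
E
```

```text
(no output)
```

View pics/w2z.png

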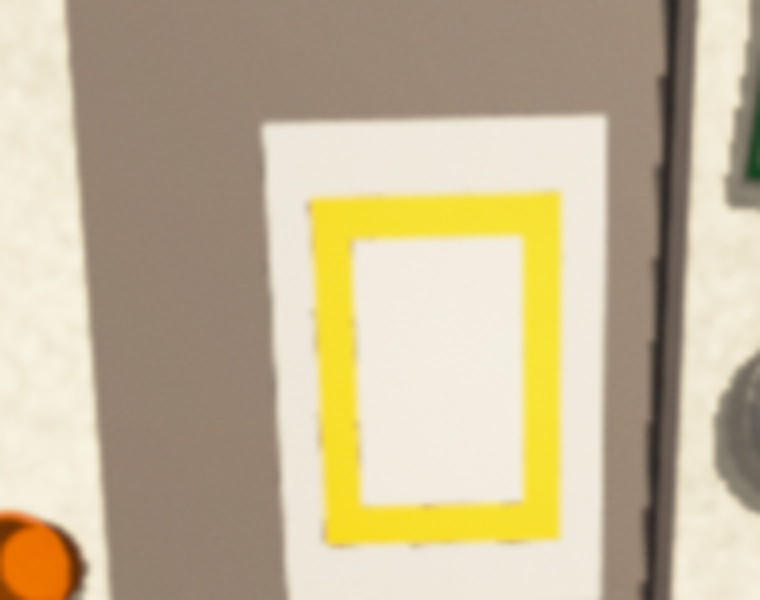

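View pics/w2y.png

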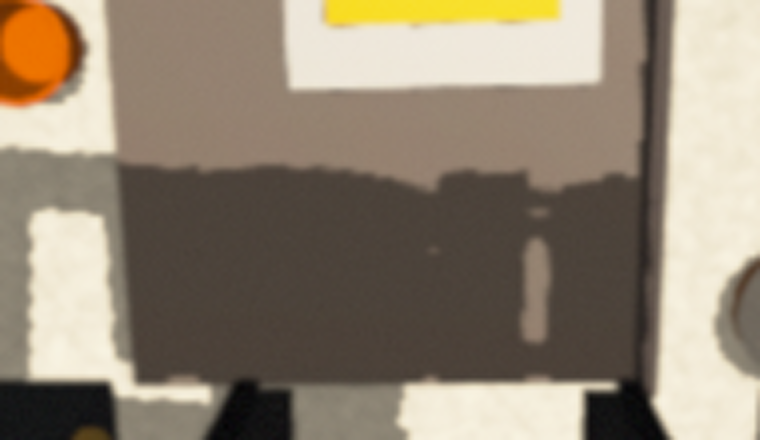

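```bash
python3 - <<'E'
from h import *
o,c=pickle.load(open("w2.pkl","rb"));po=wpose(o,c)
f=lambda z:(np.array(z,float)+.5)/4-.5+np.array([210,0])
a=fit(c,PL,f([(289,610),(263,123),(607,116),(602,601)]),[.6,.1,-.08],po)
ln=plane(c,f([(68,0),(108,560),(135,902)]),.05,po);ll=plane(c,f([(666,0),(650,380),(638,902)]),.05,po)
lt=plane(c,f([(673,0),(665,280),(650,895)]),.064,po)
print(a.x,np.round(a.fun,1))
for q in (ln,ll,lt): print(q.round(4).tolist(),[round(-np.arctan2(q[0,0]-q[i,0],q[0,1]-q[i,1]),4) for i in (1,2)])
e=plane(c,f([(135,902),(638,902)]),.05,po);print(e,np.arctan2(*(e[1]-e[0])[::-1]))
for yaw in (-.09,-.095,-.1):
    cc,s=np.cos(yaw),np.sin(yaw);ex=np.array([cc,s]);ey=np.array([-s,cc])
    print(yaw,"near",ln@ex-a.x[:2]@ex,"lip",ll@ex-a.x[:2]@ex,lt@ex-a.x[:2]@ex,"end",e@ey-a.x[:2]@ey)
E
```

```text
[ 0.59311558  0.09827879 -0.07124099] [-0.1  0.3 -0.3 -0.1  0.3 -0.6  0.   0.7]
[[0.4963, 0.2101], [0.4817, 0.0532], [0.4716, -0.0626]] [np.float64(-0.093), np.float64(-0.0903)]
[[0.6671, 0.1939], [0.6576, 0.0913], [0.6453, -0.0791]] [np.float64(-0.0931), np.float64(-0.0799)]
[[0.6661, 0.1887], [0.6607, 0.1173], [0.6473, -0.0717]] [np.float64(-0.0763), np.float64(-0.0722)]
[[ 0.47162989 -0.06263774]
 [ 0.64528595 -0.07909407]] -0.09448176059840382
-0.09 near [-0.10644268 -0.10690997 -0.10653107] lip [0.06512444 0.06480621 0.06790123] [0.06457542 0.06555931 0.06921553] end [-0.17118422 -0.17196599]
-0.095 near [-0.1069548  -0.1066339  -0.10567382] lip [0.0646143  0.06481128 0.06876021] [0.06409131 0.06543342 0.07003698] end [-0.17171473 -0.17162433]
-0.1 near [-0.10746425 -0.10635516 -0.10481393] lip [0.06410254 0.06481473 0.06961747] [0.06360559 0.0653059  0.07085668] end [-0.17224095 -0.17127839]
```

move_arm(
  commands=[
    [0, 35, 0, 0, 0],
    [0, 70, 0, 0, 0],
    [0, 105, 0, 0, 0],
    [0, 140, 0, 0, 0],
    [0, 170, 0, 0, 0],
    [0, 190, 0, 0, 0],
    [0, 200, 0, 0, 0],
    [0, 200, 0, 0, 0],
  ],
)

```text
time: 3.38
position: [0.5802, -0.0103, 0.0855]
tool_rot: [-0.523, -0.476, 0.526, -0.473]
ft_force: [0.1, -0.3, 0.5]
grip_width: 0.0438
```

```bash
sed -i 's/^LG=.*/LG=np.array([.575,.0785,-.093])/' h.py; python3 - <<'E'
from h import *
p=L2W(LG,.016,-.085)
goal([*p,.077],LG[2])
E
```

```text
pos [ 0.5802 -0.0103  0.0855] yaw -0.101 shift [ 8.5  2.6 -3. ] turn -0.46 t 3.38 F [ 0.1 -0.3  0.5] q6 -0.11
```

move_arm(
  commands=[
    [0, 4, 0, 0, 0],
    [0, 7, 0, 0, 0],
    [0, 7, 0, 0, 0],
  ],
)

```text
time: 3.63
position: [0.583, -0.0095, 0.0816]
tool_rot: [0.525, 0.474, -0.524, 0.475]
ft_force: [-0.5, 0.1, -0.8]
grip_width: 0.0436
```

```bash
python3 - <<'E'
from h import *
p=L2W(LG,.016,-.085)
goal([*p,.077],LG[2])
o=robot.get_obs();print(R.from_quat(o["tool_rot"]).as_matrix().round(4))
E
```

```text
pos [ 0.583  -0.0095  0.0816] yaw -0.099 shift [ 4.6 -0.1 -1.9] turn -0.37 t 3.63 F [-0.5  0.1 -0.8] q6 -0.11
[[ 2.000e-03  9.951e-01 -9.930e-02]
 [-5.000e-04 -9.930e-02 -9.951e-01]
 [-1.000e+00  2.100e-03  3.000e-04]]
```

```bash
cat >> h.py <<'E'
def ob(n=8):
    L=[]
    for _ in range(n):
        L.append(robot.get_obs()); robot.camera("side")
    P=np.array([l["position"] for l in L]);return P.mean(0),P.std(0)
E
python3 - <<'E'
from h import *
print(ob(5))
p=L2W(LG,.016,-.085)
goal([*p,.077],LG[2])
E
```

```text
(array([ 0.58292456, -0.00930306,  0.08162346]), array([4.03129989e-05, 1.44040156e-04, 7.72365249e-05]))
pos [ 0.5827 -0.0091  0.0813] yaw -0.099 shift [ 4.3  0.1 -1.5] turn -0.34 t 3.88 F [-0.2 -0.5  1.5] q6 -0.11
```

move_arm(
  commands=[
    [0, 2, 0, 0, -0.3],
    [0, 4, 0, 0, -0.3],
    [0, 4.5, 0, 0, -0.3],
    [0, 4.5, 0, 0, -0.3],
  ],
)

```text
time: 4.22
position: [0.5821, -0.009, 0.0757]
tool_rot: [-0.523, -0.476, 0.523, -0.476]
ft_force: [-0.0, 0.1, -0.2]
grip_width: 0.0437
```

```bash
python3 - <<'E'
from h import *
p=L2W(LG,.016,.02)
goal([*p,.077],LG[2])
E
```

```text
pos [ 0.5821 -0.009   0.0757] yaw -0.094 shift [  -1.2    0.7 -106.5] turn -0.05 t 4.22 F [-0.   0.1 -0.2] q6 -0.11
```

move_arm(
  commands=[
    [0, -1.2, 0, -6, 0],
    [0, -1.2, 0, -12, 0],
    [0, -1.2, 0, -18, 0],
    [0, -1.2, 0, -23, 0],
    [0, -1.2, 0, -27, 0],
    [0, -1.2, 0, -31, 0],
    [0, -1.2, 0, -35, 0],
    [0, -1.2, 0, -39, 0],
  ],
)

```text
time: 4.88
position: [0.586, 0.03, 0.0773]
tool_rot: [-0.523, -0.476, 0.523, -0.476]
ft_force: [-0.6, -1.2, 0.6]
grip_width: 0.0432
```

```bash
python3 - <<'E'
from h import *
p=L2W(LG,.016,.02)
goal([*p,.077],LG[2])
c=robot.camera("side");cv2.imwrite("pics/s3.png",cv2.resize(c["image"][100:300,150:390,::-1],None,fx=3,fy=3))
E
```

```text
pos [0.586  0.03   0.0773] yaw -0.094 shift [  0.3   0.5 -67.3] turn -0.05 t 4.88 F [-0.6 -1.2  0.6] q6 -0.04
```

View pics/s3.png

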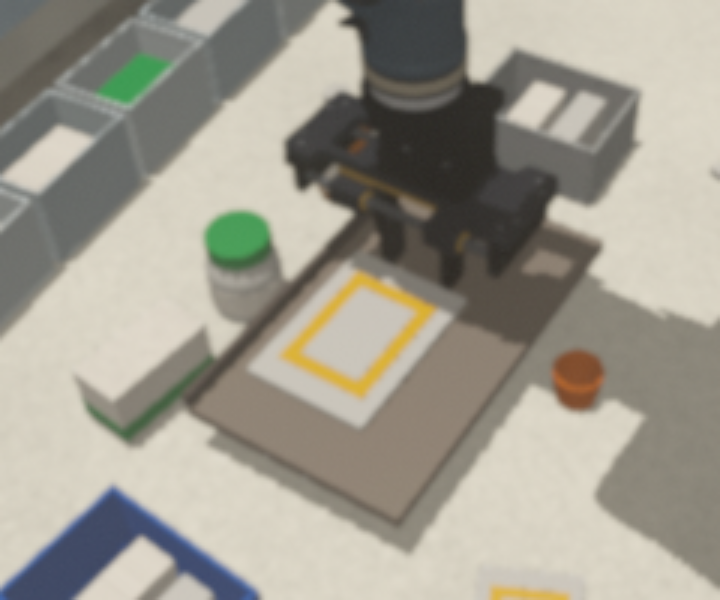

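Both fingers are behind the plate with about 1.2 N on them. I'll carry on pushing.

move_arm(
  commands=[
    [0, 0, 0, -4, 0],
    [0, 0, 0, -10, 0],
    [0, 0, 0, -16, 0],
    [0, 0, 0, -22, 0],
    [0, 0, 0, -28, 0],
    [0, 0, 0, -34, 0],
    [0, 0, 0, -38, 0],
    [0, 0, 0, -40, 0],
  ],
)

```text
time: 5.6
position: [0.5897, 0.0704, 0.0773]
tool_rot: [0.523, 0.476, -0.523, 0.476]
ft_force: [-0.7, -1.6, 0.4]
grip_width: 0.0435
```

```bash
python3 - <<'E'
from h import *
p=L2W(LG,.016,.02)
goal([*p,.077],LG[2])
c=robot.camera("side");pickle.dump(c,open("s4.pkl","wb"));cv2.imwrite("pics/s4.png",cv2.resize(c["image"][145:285,200:360,::-1],None,fx=4,fy=4,interpolation=cv2.INTER_CUBIC))
E
```

```text
pos [0.5897 0.0704 0.0773] yaw -0.093 shift [  0.3   0.6 -26.7] turn -0.01 t 5.6 F [-0.7 -1.6  0.4] q6 0.02
```

View pics/s4.png

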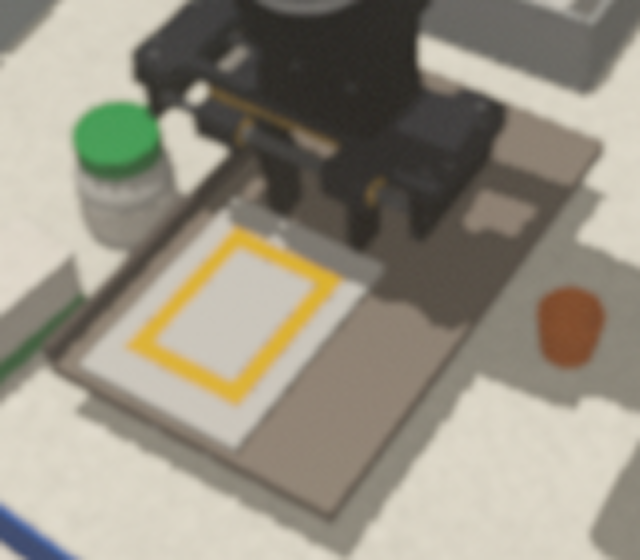

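```bash
python3 - <<'E'
from h import *
c=pickle.load(open("s4.pkl","rb"))
f=lambda z,o:(np.array(z,float)+.5)/4-.5+np.array(o)
a=fit(c,PL,f([(384,268),(238,448),(82,362),(231,202)],(200,145)),[.6,.1,.1])
print(a.x,np.round(a.fun,1),inframe(LG,a.x),inframe([.573,.0799,-.091],a.x))
E
```

```text
[ 0.59889784  0.15305976 -0.08103415] [-0.1 -0.7 -0.3  0.3 -0.5  1.2  1.  -1.2] [0.0169 0.0765 0.012 ] [0.0191 0.0752 0.01  ]
```

move_arm(
  commands=[
    [0, 0, 0, -5, 0],
    [0, 0, 0, -11, 0],
    [0, 0, 0, -17, 0],
    [0, 0, 0, -23, 0],
    [0, 0, 0, -28, 0],
    [0, 0, 0, -31, 0],
    [0, 0, 0, -33, 0],
    [0, 0, 0, -33, 0],
  ],
)

```text
time: 6.32
position: [0.5928, 0.1031, 0.0773]
tool_rot: [0.523, 0.476, -0.523, 0.476]
ft_force: [-0.7, 0.2, 0.6]
grip_width: 0.0435
```

move_arm(
  commands=[
    [0, 0, 0, 4, 0],
    [0, 0, 0, 10, 0],
    [0, 0, 0, 18, 0],
    [0, -20, 0, 26, 0],
    [0, -50, 0, 30, 0],
    [0, -90, 0, 30, 0],
    [0, -130, 0, 30, 0],
    [0, -150, 0, 30, 0],
  ],
)

```text
time: 6.98
position: [0.592, 0.0712, 0.2321]
tool_rot: [0.525, 0.474, -0.521, 0.477]
ft_force: [0.3, 0.3, 1.6]
grip_width: 0.0436
```

```bash
python3 - <<'E'
from h import *
p=L2W(LG,-.09,.11)
goal([*p,.15],LG[2]+np.pi/2)
c=robot.camera("side");pickle.dump(c,open("s5.pkl","wb"));cv2.imwrite("pics/s5.png",cv2.resize(c["image"][145:285,200:360,::-1],None,fx=4,fy=4,interpolation=cv2.INTER_CUBIC))
o=robot.get_obs();c=robot.camera("wrist");pickle.dump((o,c),open("w5.pkl","wb"));cv2.imwrite("pics/w5.png",c["image"][:,:,::-1])
E
```

```text
pos [0.592  0.0712 0.2321] yaw -0.095 shift [  81.3 -108.4 -115.4] turn 89.86 t 6.98 F [0.3 0.3 1.6] q6 0.03
```

View pics/s5.png

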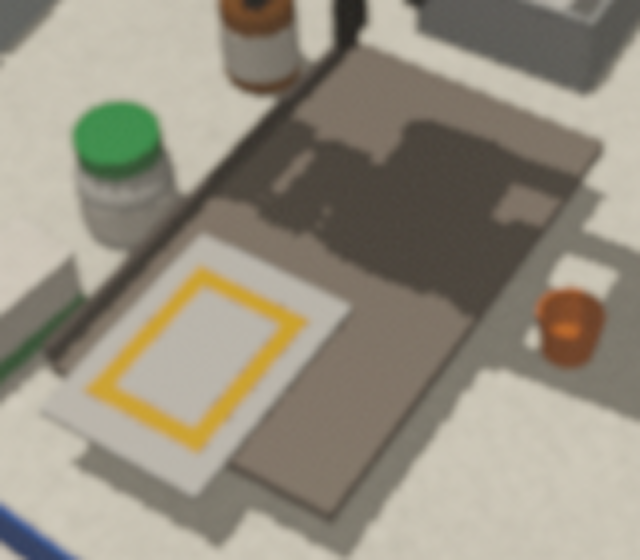

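View pics/w5.png

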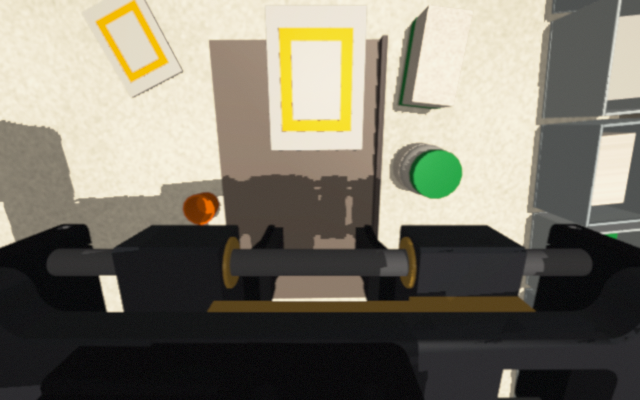

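```bash
python3 - <<'E'
from h import *
c=pickle.load(open("s5.pkl","rb"))
f=lambda z,o:(np.array(z,float)+.5)/4-.5+np.array(o)
a=fit(c,PL,f([(351,306),(196,497),(40,411),(203,234)],(200,145)),[.6,.1,.1])
print(a.x,np.round(a.fun,1),inframe(LG,a.x),inframe([.573,.0799,-.091],a.x))
o,c=pickle.load(open("w5.pkl","rb"));po=wpose(o,c)
a=fit(c,PL,np.array([(271.5,150.5),(265.5,6),(366.5,8),(362.5,150.5)]),[.6,.18,-.08],po)
print(a.x,np.round(a.fun,1),inframe(LG,a.x))
e=plane(c,[(209.5,40),(378,38)],.05,po);print([inframe(LG,[*q,0]) for q in e])
cv2.imwrite("pics/w5z.png",cv2.resize(c["image"][0:160,200:400,::-1],None,fx=3.7,fy=3.7,interpolation=cv2.INTER_CUBIC))
E
```

```text
[ 0.60165687  0.18563553 -0.08946911] [ 0.3 -0.   0.2  0.1 -0.3 -0.2 -0.2  0. ] [0.0166 0.1091 0.0035] [0.0189 0.1079 0.0015]
[ 0.60311431  0.18179085 -0.09426625] [-0.5  1.  -0.5  0.   1.2 -1.5 -0.2  0.9] [ 0.0184  0.1055 -0.0013]
[array([-0.09  ,  0.1472,  0.093 ]), array([0.0811, 0.1493, 0.093 ])]
```

View pics/w5z.png

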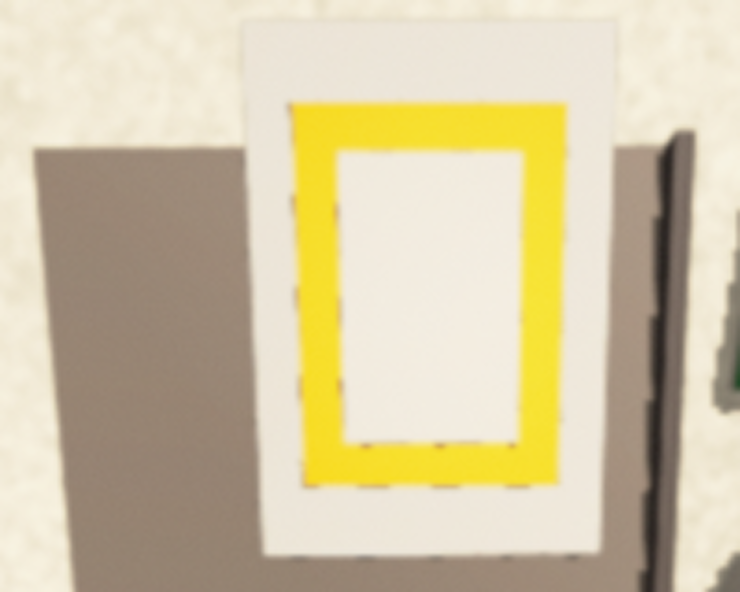

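```bash
python3 - <<'E'
from h import *
goal([*L2W(LG,-.068,.107),.2],LG[2]+np.pi/2)
E
```

```text
pos [0.5928 0.0714 0.2322] yaw -0.095 shift [  31.3  -86.9 -112.3] turn 89.88 t 7.08 F [ 0.8 -0.4  0. ] q6 0.03
```

move_arm(
  commands=[
    [-1, 0, -12, -16, 7],
    [-1, 0, -24, -32, 14],
    [-1, 0, -36, -48, 21],
    [-1, 0, -48, -64, 28],
    [-1, 0, -60, -80, 35],
    [-1, 0, -72, -96, 42],
    [-1, 0, -84, -110, 49],
    [-1, 0, -87, -112, 56],
  ],
)

```text
time: 7.75
position: [0.5108, 0.1934, 0.2256]
tool_rot: [-0.684, -0.174, 0.687, -0.173]
ft_force: [-1.2, -0.2, -0.4]
grip_width: 0.0852
```

move_arm(
  commands=[
    [-1, 0, 0, 0, 7],
    [-1, 0, 0, 0, 14],
    [-1, 0, 0, 0, 21],
    [-1, 0, 0, 0, 28],
    [-1, 0, 0, 0, 34],
    [-1, 0, 0, 0, 34],
    [-1, 0, 0, 0, 34],
  ],
)

```text
time: 8.33
position: [0.5132, 0.1915, 0.2261]
tool_rot: [-0.705, 0.033, 0.707, 0.032]
ft_force: [0.0, 0.6, 0.3]
grip_width: 0.0871
```

```bash
python3 - <<'E'
from h import *
goal([*L2W(LG,-.068,.107),.077],LG[2]+np.pi/2)
o=robot.get_obs();c=robot.camera("wrist");pickle.dump((o,c),open("w6.pkl","wb"));cv2.imwrite("pics/w6.png",c["image"][:,:,::-1])
E
```

```text
pos [0.5132 0.1915 0.2261] yaw -1.663 shift [149.1  -0.3  -4.4] turn 0.06 t 8.33 F [0.  0.6 0.3] q6 1.82
```

View pics/w6.png

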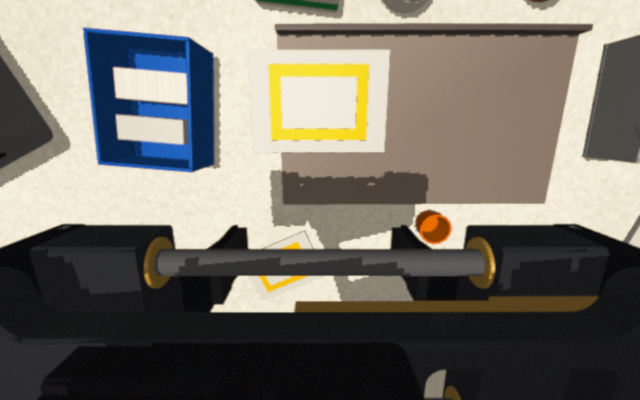

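move_arm(
  commands=[
    [-1, 30, 0, 0, 0],
    [-1, 60, 0, 0, 0],
    [-1, 90, 0, 0, 0],
    [-1, 115, 0, 0, 0],
    [-1, 135, 0, 0, 0],
    [-1, 143, 0, 0, 0],
    [-1, 143, 0, 0, 0],
    [-1, 143, 0, 0, 0],
  ],
)

```text
time: 9.05
position: [0.5141, 0.1921, 0.0843]
tool_rot: [-0.706, 0.033, 0.706, 0.033]
ft_force: [-0.3, -0.6, 0.4]
grip_width: 0.0869
```

```bash
python3 - <<'E'
from h import *
ob(3)
goal([*L2W(LG,-.068,.107),.077],LG[2]+np.pi/2)
E
```

```text
pos [0.515  0.1924 0.0857] yaw -1.664 shift [ 8.7  0.8 -2.3] turn -0.03 t 9.2 F [-0.5 -0.2 -0.2] q6 1.82
```

move_arm(
  commands=[
    [-1, 4, 0, 0, 0],
    [-1, 8, 0, 0, 0],
    [-1, 8, 0, 0, 0],
    [-1, 8, 0, -5, 0],
    [-1, 8, 0, -10, 0],
    [-1, 8, 0, -15, 0],
    [-1, 8, 0, -20, 0],
    [-1, 8, 0, -22, 0],
  ],
)

```text
time: 9.87
position: [0.5374, 0.19, 0.0764]
tool_rot: [0.707, -0.033, -0.706, -0.033]
ft_force: [-0.0, 0.4, -0.7]
grip_width: 0.0869
```

```bash
python3 - <<'E'
from h import *
ob(2)
goal([*L2W(LG,-.0275,.107),.077],LG[2]+np.pi/2)
E
```

```text
pos [0.5366 0.19   0.0763] yaw -1.665 shift [ -0.7   0.4 -21.1] turn -0.08 t 9.97 F [ 1.2 -0.1 -0.2] q6 1.81
```

Free of the ledge and not in contact yet. I'll push toward the lip in small steps.

move_arm(
  commands=[
    [-1, -0.7, 0, -3, 0],
    [-1, -0.7, 0, -6, 0],
    [-1, -0.7, 0, -9, 0],
    [-1, -0.7, 0, -12, 0],
    [-1, -0.7, 0, -15, 0],
    [-1, -0.7, 0, -17, 0],
    [-1, -0.7, 0, -18, 0],
    [-1, -0.7, 0, -18, 0],
  ],
)

```text
time: 10.63
position: [0.5545, 0.1884, 0.0769]
tool_rot: [0.707, -0.033, -0.706, -0.033]
ft_force: [-1.4, -0.6, 0.2]
grip_width: 0.0869
```

```bash
python3 - <<'E'
from h import *
goal([*L2W(LG,-.0275,.107),.077],LG[2]+np.pi/2)
c=robot.camera("side");pickle.dump(c,open("s7.pkl","wb"));cv2.imwrite("pics/s7.png",cv2.resize(c["image"][145:285,200:360,::-1],None,fx=4,fy=4,interpolation=cv2.INTER_CUBIC))
c=robot.camera("scene");cv2.imwrite("pics/c7.png",cv2.resize(c["image"][170:290,240:440,::-1],None,fx=4,fy=4,interpolation=cv2.INTER_CUBIC))
goal([*L2W(LG,-.0275,.107),.077],LG[2]+np.pi/2)
E
```

```text
pos [0.5545 0.1884 0.0769] yaw -1.665 shift [-0.1  0.5 -3.1] turn -0.06 t 10.63 F [-1.4 -0.6  0.2] q6 1.8
pos [0.5544 0.1884 0.077 ] yaw -1.665 shift [-0.   0.6 -3.2] turn -0.05 t 10.73 F [-0.7  0.2  0.2] q6 1.8
```

View pics/s7.png

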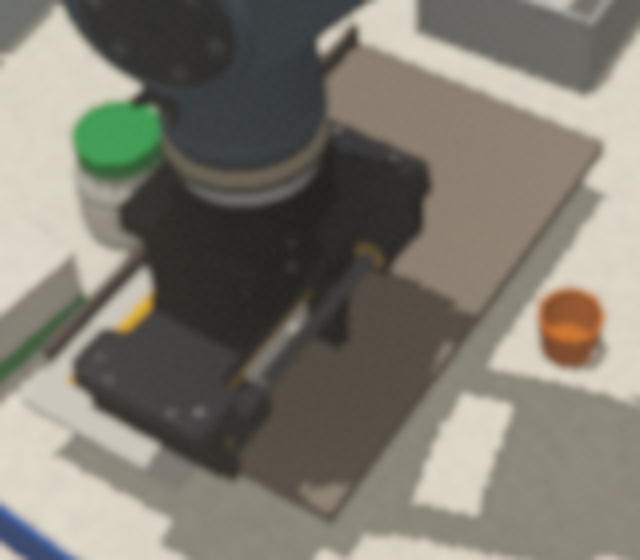

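View pics/c7.png

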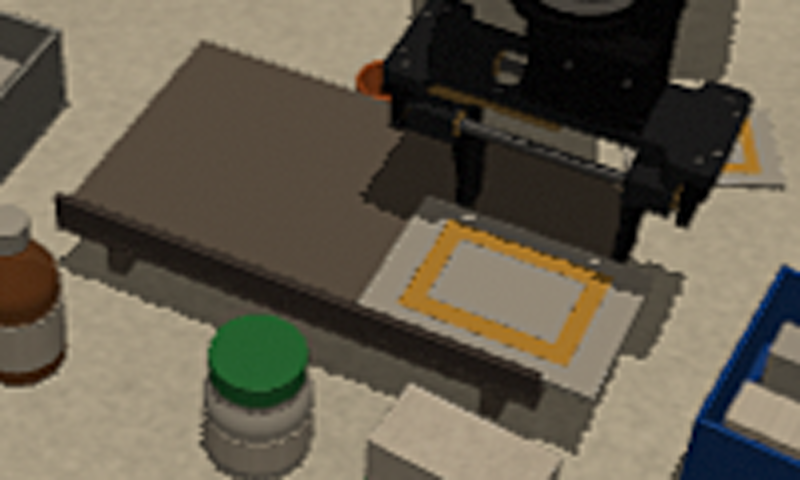

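It's nearly at the lip. I'll step on until the force rises.

move_arm(
  commands=[
    [-1, 0, 0, -1, 0],
    [-1, 0, 0, -2, 0],
    [-1, 0, 0, -3, 0],
    [-1, 0, 0, -3, 0],
    [-1, 0, 0, -3, 0],
  ],
)

```text
time: 11.15
position: [0.5568, 0.1882, 0.0769]
tool_rot: [0.706, -0.033, -0.706, -0.033]
ft_force: [-1.6, 0.5, 0.4]
grip_width: 0.087
```

move_arm(
  commands=[
    [-1, 0, 0, -0.5, 0],
    [-1, 0, 0, -1, 0],
    [-1, 0, 0, -1.5, 0],
    [-1, 0, 0, -1.5, 0],
  ],
)

```text
time: 11.48
position: [0.5571, 0.1881, 0.0769]
tool_rot: [-0.705, 0.033, 0.707, 0.033]
ft_force: [-3.4, 1.2, 3.6]
grip_width: 0.0867
```

move_arm(
  commands=[
    [-1, 0, 0, -0.5, 0],
    [-1, 0, 0, -1, 0],
    [-1, 0, 0, -1, 0],
  ],
)

```text
time: 11.73
position: [0.5572, 0.1881, 0.0768]
tool_rot: [-0.705, 0.033, 0.708, 0.033]
ft_force: [-5.2, 1.9, 4.1]
grip_width: 0.0869
```

move_arm(
  commands=[
    [-1, 0, 0, 2, 0],
    [-1, 0, 0, 6, 0],
    [-1, 0, 0, 12, 0],
    [-1, 0, 0, 20, 0],
    [-1, -20, 0, 28, 0],
    [-1, -50, 0, 30, 0],
    [-1, -90, 0, 30, 0],
    [-1, -130, 0, 30, 0],
  ],
)

```text
time: 12.4
position: [0.5281, 0.1907, 0.2074]
tool_rot: [-0.706, 0.033, 0.707, 0.033]
ft_force: [0.0, -0.0, -0.4]
grip_width: 0.0871
```

```bash
python3 - <<'E'
from h import *
goal([*L2W(LG,-.0275,.107),.077],LG[2]+np.pi/2)
c=robot.camera("side");pickle.dump(c,open("s8.pkl","wb"));cv2.imwrite("pics/s8.png",cv2.resize(c["image"][145:285,190:360,::-1],None,fx=4,fy=4,interpolation=cv2.INTER_CUBIC))
c=robot.camera("scene");pickle.dump(c,open("c8.pkl","wb"));cv2.imwrite("pics/c8.png",cv2.resize(c["image"][170:290,240:440,::-1],None,fx=4,fy=4,interpolation=cv2.INTER_CUBIC))
o=robot.get_obs();c=robot.camera("wrist");pickle.dump((o,c),open("w8.pkl","wb"));cv2.imwrite("pics/w8.png",c["image"][:,:,::-1])
E
```

```text
pos [0.5281 0.1907 0.2074] yaw -1.665 shift [130.4   0.2 -29.9] turn -0.05 t 12.4 F [ 0.  -0.  -0.4] q6 1.81
```

View pics/s8.png

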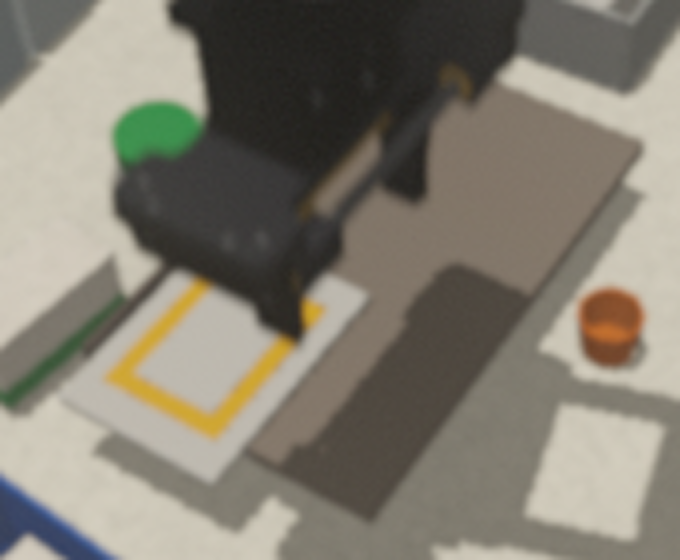

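View pics/c8.png

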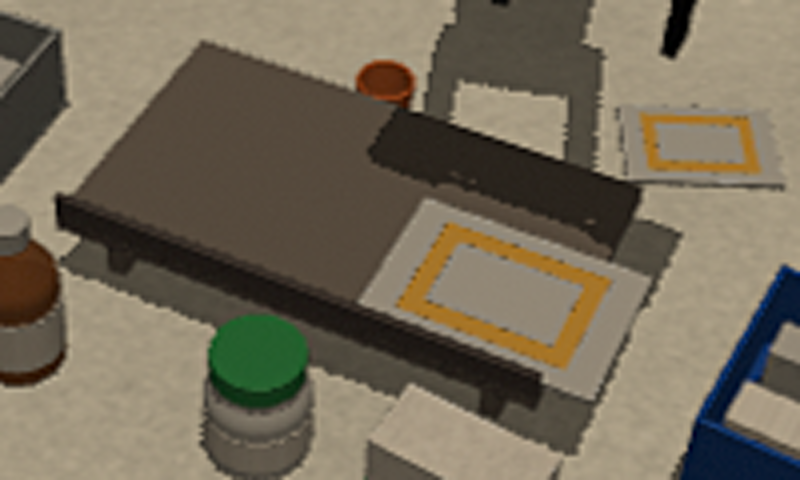

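View pics/w8.png

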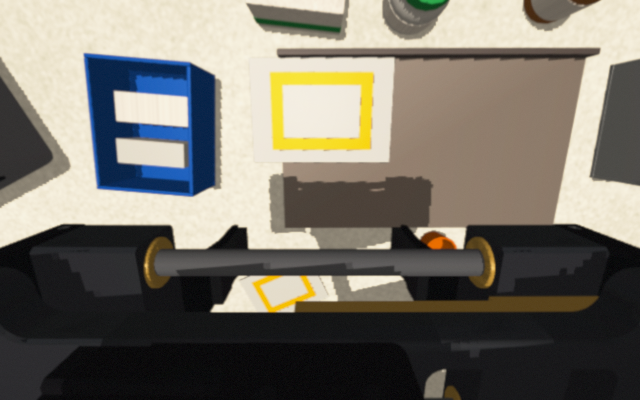

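```bash
python3 - <<'E'
from h import *
f=lambda z,o:(np.array(z,float)+.5)/4-.5+np.array(o)
c=pickle.load(open("c8.pkl","rb"))
a=fit(c,PL[:3],f([(426,199),(652,273),(592,402)],(240,170)),[.6,.18,-.09]);print(a.x,np.round(a.fun,1),inframe([.578,.0782,-.0985],a.x),inframe(LG,a.x))
c=pickle.load(open("s8.pkl","rb"))
a=fit(c,PL[:3],f([(369,293),(211,485),(60,395)],(190,145)),[.6,.18,-.09]);print(a.x,np.round(a.fun,1),inframe([.573,.0799,-.091],a.x),inframe(LG,a.x))
o,c=pickle.load(open("w8.pkl","rb"));po=wpose(o,c)
a=fit(c,PL,np.array([(389,162),(253,161),(250,58),(394.5,57.5)]),[.6,.18,-.09],po)
b=fit(c,[[-.09,.15,.05],[-.09,-.15,.05]],np.array([(285,227),(554,227)]),[.575,.08,-.09],po)
print(a.x,np.round(a.fun,1),b.x,np.round(b.fun,1),inframe(b.x,a.x),inframe(LG,a.x))
E
```

```text
[ 0.61906226  0.18373818 -0.08784453] [-0.5 -0.5  0.1  0.8  0.3 -0.3] [0.0305 0.1091 0.0107] [0.0341 0.1089 0.0052]
[ 0.61640634  0.1833884  -0.09579811] [ 0.3  0.4  0.3 -0.6 -0.7  0.2] [ 0.0338  0.107  -0.0048] [ 0.0315  0.1083 -0.0028]
[ 0.61610849  0.18185002 -0.09719982] [ 0.1  0.7  0.5  1.1 -1.7 -1.3  1.1 -0.2] [ 0.57376283  0.07589644 -0.09235908] [-0.1  0.   0.1  0. ] [ 0.0324  0.1094 -0.0048] [ 0.0313  0.1067 -0.0042]
```

```bash
python3 - <<'E'
from h import *
c=robot.camera("scene")
c0,d=pickle.load(open("scene0.pkl","rb"))
for t in ["bin_blue","bin_grey","bottle","jar","carton","pill_cup"]:
    r=robot.regions_of(c,t)
    print(t,d[t][0]["bbox"],r[0]["bbox"] if r else None)
print(robot.get_obs()["ft_force"],robot.hand_in())
E
```

```text
bin_blue [411.5, 238.1, 481.3, 313.8] [411.8, 236.6, 480.1, 310.9]
bin_grey [192.1, 168.4, 257.3, 227.7] [190.9, 171.8, 257.3, 227.7]
bottle [228.5, 219.7, 253.9, 268.9] [232.1, 219.0, 254.0, 268.3]
jar [292.2, 248.9, 320.6, 290.2] [291.2, 247.6, 320.8, 290.2]
carton [333.5, 270.0, 379.3, 316.9] [333.3, 267.6, 383.1, 313.9]
pill_cup [331.5, 182.3, 342.1, 197.2] [331.8, 187.3, 342.4, 196.9]
the job is handed in; nothing more can be done
[ 1.16774976 -1.03225203  0.09092574] None
```

I pushed the plate about 87 mm along the ledge toward the blue bin with two fingertips. I then pushed it squarely against the lip with the fingers open, until the force rose to about 5 N. After that I backed off, lifted clear and handed the job in; the last motion ended at about 12.4 s.

**Final position:** the scene, side and wrist cameras put the plate at y = 0.107–0.109 m in the ledge frame, so about 27–29 mm sticks out past the end. Its x is 0.031–0.034 m, against 0.034 m when touching the lip, and its angle to the ledge is within about 0.01 rad. It looks flat in all three views.

**Disagreements:**
- The cameras differ by 2–4 mm in x.
- Using the first ledge fit from the scene camera alone, x came out at 0.0305 m. That fit used only two ledge corners. It is the lowest of the readings but still above the 0.027 m limit.

**Bystanders:** the bins, bottle, jar, carton and pill cup all appear within a few pixels of where they started, which is within the detector's scatter. The wrist force was near zero at hand-in.

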